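# Latch the end cover of a vacuum test chamber

## Task

Clamp the chamber's end cover shut with its toggle latch: swing the wire bail over and hook its crossbar under the lips of both keeper hooks without ramming it against them, then press the lever down past centre until it lies fully home, pressing it firmly but never hard. Leave the latch closed and let go, and do not disturb the things lying around the chamber.

Things in the scene. Friction and masses are not known exactly. Their poses are not given: they have to be found in the camera images.
- latch_pivot (a point): the lever's hinge pin, 90 mm over the table, on top of an aluminium chamber block (124 mm wide, top 62 mm over the table, reaching 120 mm behind the pin). x axis level, from the latch to the keeper; y along the pin; z up. The whole latch moves in this frame's x-z plane. Two bracket cheeks at y +-20 mm reach 10 mm above the pin
- lever (a joint): lever angle, rad: 0 upright, grows as its tip swings down to -x, away from the keeper; hard stop at 1.632 = fully home, flat. Stays where left (friction 0.17 N m, 5 to 8 N at the bail). About 0.69 with the crossbar pushed home in the keeper; then pressing draws the cover in: 6 to 8 N at the grip, fading to 2 N at dead centre (1.54 to 1.58); beyond it stays, but must still be pressed on to its stop
- latch_lever: the lever's flat plate, 34 mm wide, 6 mm thick (7 at its black grip), ending 86 mm from the hinge pin. Origin at the pin, z along the lever to its tip, x out of the face that looks to the keeper while upright and up when closed. Not to be pressed with more than 25 N: its stop is rigid
- lever_pad (a point): the place to press the lever: on its keeper-side face (the upper face when closed), 75 mm from the pin; axes as latch_lever
- bail: the wire bail, a rectangular steel loop: two 6 mm arms 87 mm apart and a 9 mm round crossbar. Origin on its own pivot, carried by the lever 25 mm from the lever's pin; z along the arms to the crossbar, whose axis is 90.5 mm away. Swings almost freely; at the start it leans folded along the lever, crossbar 30 mm beyond the lever's tip; let go past upright it falls towards the keeper
- bail_bar (a point): middle of the bail's crossbar (9 mm round, 80 mm free between the arms, lying along y of latch_pivot); the place to take it
- end_cover: the sliding end cover (58 x 124 mm, top as the chamber's); on it the keeper: two equal steel hooks, each 12 mm wide, at y +-31 mm, with 50 mm free between them (room for fingers). Each is a C open to +x (away from the latch): upright post, shelf below, overhanging lip above. Not to be rammed with more than 20 N. Axes as latch_pivot
- keeper_seat (a point): where the crossbar's axis lies when hooked and pushed home, 4.5 mm in front of (+x) the posts and 4.5 mm above the shelves. Axes as latch_pivot. From here the lips reach 7.5 mm to +x, underside 7 mm up, top 19.5 mm up; the shelves reach 24.5 mm to +x, so the bar can be set on them 18 mm out from the seat, clear of the lips, and slid in. Keeper base 22 mm below
- cover (a joint): how far the end cover has been drawn into its gasket, m: 0 = just touching, about 0.005 with the latch closed; the gasket springs back with 20 N per mm
- spanner: a bystander: open spanner 150 mm long lying beside the chamber
- blank_flange: a bystander: steel blank flange, 60 mm round, 20 mm high
- grease_jar: a bystander: small jar, 52 mm round, 50 mm high
- gauge_box: a bystander: grey instrument box 70 x 50 x 34 mm

How it is judged:
By the outcome, as a careful person would: the job done as asked, in the order asked, and still so for the second after the job is handed in, with the robot touching nothing.
It also fails if it takes over 61 s, if anything falls off the work surface, if the arm or the gripper's body presses on something with over 40 N, if the wrist force passes 120 N, or if a joint passes its speed limit or range.

## Robot

A 6-joint arm with a two-finger parallel gripper is mounted at the origin on the work surface. World frame = base frame: x ahead of the robot, y to its left, z up, the work surface at z = 0. Lengths are in mm, angles in rad, forces in N, time in s.
With the tool pointing down it reaches from about 275 to 750 mm from the base axis. Payload 10.2 kg.
Tool frame: the origin (TCP) lies midway between the tips of the shut fingers; the grasp point (between the pads) lies 19 mm behind it (ctrl.grasp_offset is the distance from the TCP to the grasp point, in mm); z points along the fingers, y is the line along which they close (so a half turn about z gives the same grasp; the last joint's range is limited). The gripper opens to 85 mm and grips with 20 to 120 N. Pads are 22 mm wide; open, the fingers measure 114 mm over their backs; the gripper's body (76 mm by 85 mm) begins 54 mm behind the grasp point. The pads swing forward as they close: fully open they stand 13 mm farther back than shut.
Start: joints at [0.887, 0.313, 1.498, -0, 1.331, -0.223], TCP at [233.462, 470.241, 231.294] pointing down, gripper open.
Joint ranges: [-2.94, 2.94], [-0.97, 2.17], [0.19, 2.56], [-1.23, 4.37], [0.02, 3.11], [-2.88, 2.88]. Speed limits (rad/s): [2.39, 2.39, 3.01, 3.14, 3.14, 3.14].

## Interface

Orientations are given as a unit quaternion [w, x, y, z].
In Python, from rig import ctrl, viewer, models gives the robot as it stands. The module is installed in compiled form; this text tells all that it offers.
- The arm moves only by the shell command python3 -m pendant 'ROWS' [OPENING] [FORCE]. ROWS is text: rows parted by semicolons, each of 4 numbers parted by spaces: the shift along the tool's x, y, z in m, then the turn about the tool's z in rad. In form: x y z yaw; .... A call has 1 to 10 rows; each row shifts and turns the commanded pose from where the row before left it, along the tool's axes as they then stand; what a row does not reach is not made up. A row lasts 1/8 s, in which the tool goes at most 62.5 mm and 10.7 degrees, less where a joint would pass 70% of its speed; a pose out of reach is approached as far as the arm can. A call is refused whole if a number of a shift passes 0.0625 or a number of a turn 0.188, either way. A call with a gripper value outside its range is refused whole. OPENING is the opening, from 0 (shut) to 1 (fully open), set as the call begins (- or left out, the last holds). The fingers move at their own pace and stop on an object; FORCE is the grip in N (left out, the last holds). Time passes only in rows, so rows that do not move let the fingers close. It gives the time, the measured TCP pose, the force, the opening and the grip force at its end, in the units of the state.
- ctrl.sense(): the state, without advancing time (a new reading comes with each control period).
- viewer.capture(name): name is "side" or "top"; returns a dict with "color" (420x560x3 uint8, red, green, blue), "vertical_fov" (degrees; the focal length in pixels is half the picture's height over the tangent of half this angle, whatever the lens; pixels are square), "cx", "cy" (the principal point, pixels), "dist" ([k1, k2, p1, p2, k3] as OpenCV has them; the pictures are not rectified), "pose" (4x4, takes a point from camera to world coordinates). Camera axes: x right, y down, z forward; pixel columns grow to the right and rows downward; lengths in mm; the calibration is good to about 2 mm. A picture is of the moment at which its call begins. There is no depth.
- ctrl.finish_job(): hands the job in; it is judged then, once.
Trained networks look in the newest picture that a camera, given by its name, has taken for a name from the list of things; names that differ only in an ending like _2 or _b are one class to them, and where a whole thing is asked for, a point or a joint stands for the part that bears it (a point fixed in the world has none). Each returns a list of dicts, best first, with "p" (0 to 1); they miss things now and then, are a little off and sometimes report something else, mostly with a low value. They report only what shows in the picture. A call takes as long as a camera call.
- models.boxes_of(camera, query): "at" ([x, y, z] in mm, in world coordinates, good to about 4 mm: the middle of the surface that is visible of it).
The state is a dict: "time_s": time; "joints": joint angles; "dq": joint speeds; "tau": joint torques, N m; "eef_pos": TCP position; "ee_rot": TCP orientation; "force": force on the tool from outside, world axes, zero at the start; "wrist_torque": the same for the moment, N m; "grip_width": opening from 0.0 (shut) to 1.0 (fully open); "grip_force": force on a finger pad.
Only numpy, scipy, OpenCV 4.12 (cv2) and the standard library are available. Lean on these libraries where they do the work, as an engineer would, in place of code of your own. Each camera call takes 0.05 s, during which the arm holds its last target. There are 200 camera calls.

## Working session

There is one attempt and no reset: what is moved stays moved. The work goes in short steps, Python scripts to look and compute and a shell command to move; the robot and the scene stay as the last step left them, time stands still between calls to the robot, and variables do not carry over. Pictures are saved under pics/ and viewed, at most 12 in all, crops included, and the job is handed in when it is done.

```bash
mkdir -p pics; cat > h.py <<'E'
import numpy as np, cv2
from rig import ctrl, viewer, models
def cam(n):
    c=viewer.capture(n); h=c["color"].shape[0]
    f=h/2/np.tan(np.radians(c["vertical_fov"])/2)
    c["K"]=np.array([[f,0,c["cx"]],[0,f,c["cy"]],[0,0,1]]); c["d"]=np.array(c["dist"],float); c["P"]=np.array(c["pose"]); return c
def save(c,fn): cv2.imwrite("pics/"+fn,c["color"][:,:,::-1])
def proj(c,p):
    T=np.linalg.inv(c["P"]); r,_=cv2.Rodrigues(T[:3,:3])
    return cv2.projectPoints(np.array(p,float).reshape(-1,1,3),r,T[:3,3],c["K"],c["d"])[0].reshape(-1,2)
def ray(c,uv):
    q=cv2.undistortPoints(np.array([[uv]],float),c["K"],c["d"])[0,0]
    d=c["P"][:3,:3]@np.array([q[0],q[1],1]); return c["P"][:3,3],d/np.linalg.norm(d)
def atz(c,uv,z):
    o,d=ray(c,uv); return o+d*(z-o[2])/d[2]
E
python3 - <<'E'
from h import *
for n in("side","top"):
    c=cam(n); save(c,n+"0.png"); print(n,c["P"].round(2).tolist())
    for q in("latch_lever","lever_pad","bail","bail_bar","end_cover","keeper_seat","latch_pivot","spanner","blank_flange","grease_jar","gauge_box"):
        print(q,[(np.round(b["at"]).tolist(),round(b["p"],2)) for b in models.boxes_of(n,q)[:2]])
print(ctrl.sense())
E
```

```text
side [[-0.89, -0.35, 0.29, 324.17], [-0.46, 0.68, -0.57, 485.43], [0.0, -0.65, -0.76, 770.76], [0.0, 0.0, 0.0, 1.0]]
latch_lever [([497.0, -28.0, 154.0], 0.67)]
lever_pad [([492.0, -37.0, 151.0], 0.8)]
bail [([489.0, -39.0, 209.0], 0.8)]
bail_bar [([488.0, -37.0, 205.0], 0.72)]
end_cover [([509.0, 59.0, 64.0], 0.78)]
keeper_seat [([508.0, 54.0, 67.0], 0.79)]
latch_pivot [([487.0, -2.0, 67.0], 0.78)]
spanner [([628.0, -105.0, 10.0], 0.55)]
blank_flange [([645.0, 39.0, 12.0], 0.97), ([500.0, -31.0, 154.0], 0.16)]
grease_jar [([325.0, -84.0, 45.0], 0.56)]
gauge_box [([375.0, 86.0, 34.0], 0.59)]
top [[-0.02, -0.99, 0.14, 470.61], [-1.0, 0.02, -0.01, 7.28], [0.01, -0.14, -0.99, 832.13], [0.0, 0.0, 0.0, 1.0]]
latch_lever [([496.0, -37.0, 173.0], 0.55)]
lever_pad [([494.0, -37.0, 175.0], 0.87)]
bail [([493.0, -37.0, 209.0], 0.94)]
bail_bar []
end_cover [([513.0, 45.0, 60.0], 0.97), ([491.0, -26.0, 62.0], 0.42)]
keeper_seat [([515.0, 46.0, 64.0], 0.95), ([498.0, -36.0, 176.0], 0.6)]
latch_pivot [([491.0, -27.0, 59.0], 0.95)]
spanner [([630.0, -110.0, 8.0], 0.91), ([333.0, -96.0, 51.0], 0.19)]
blank_flange [([654.0, 32.0, 10.0], 0.83)]
grease_jar [([330.0, -99.0, 52.0], 0.7)]
gauge_box [([379.0, 73.0, 31.0], 0.71)]
{'time_s': 1.2, 'joints': array([ 8.86566366e-01,  3.12880662e-01,  1.49772740e+00, -2.79928981e-05,
        1.33102957e+00, -2.23383841e-01]), 'dq': array([ 0.00122472,  0.00078018,  0.00138032,  0.00133373, -0.00125759,
       -0.00052463]), 'tau': array([ 3.56784554e-06, -4.12157142e+01, -2.59898543e+01, -1.47131050e-04,
        4.96032462e-04,  2.21827719e-05]), 'eef_pos': array([233.47133069, 470.21428144, 231.29375047]), 'ee_rot': array([ 2.36020883e-06,  2.28386186e-01,  9.73570619e-01, -2.61745392e-05]), 'force': array([ 0.14137462, -0.38992063,  1.04749825]), 'wrist_torque': array([ 0.04411437, -0.0157236 ,  0.00086762]), 'grip_force': 0.0, 'grip_width': 1.0020313893078379}
```

```bash
python3 -c "
import cv2,numpy as np
for n,(x0,y0,x1,y1) in dict(side=(150,100,450,325),top=(160,100,420,295)).items():
    a=cv2.imread(f'pics/{n}0.png'); print(a.shape); cv2.imwrite(f'pics/{n}0c.png',cv2.resize(a[y0:y1,x0:x1],(780,585),interpolation=cv2.INTER_CUBIC))"
```

```text
(420, 560, 3)
(420, 560, 3)
```

View pics/side0c.png

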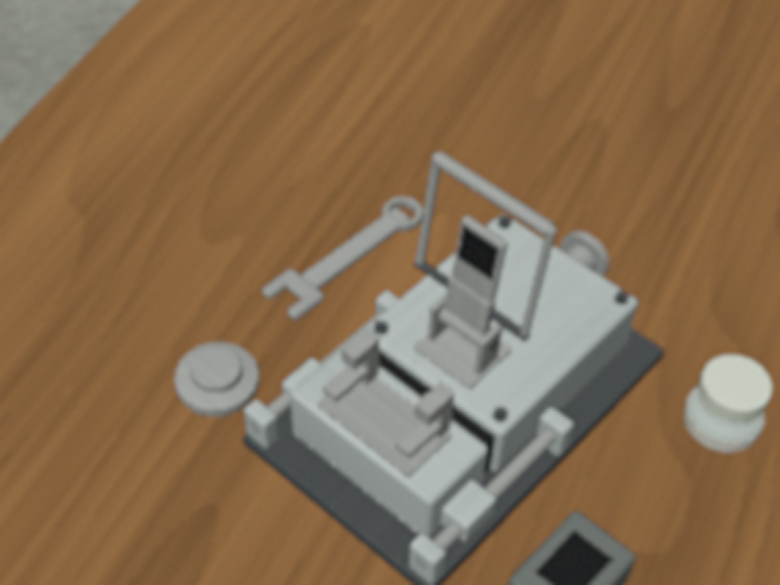

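View pics/top0c.png

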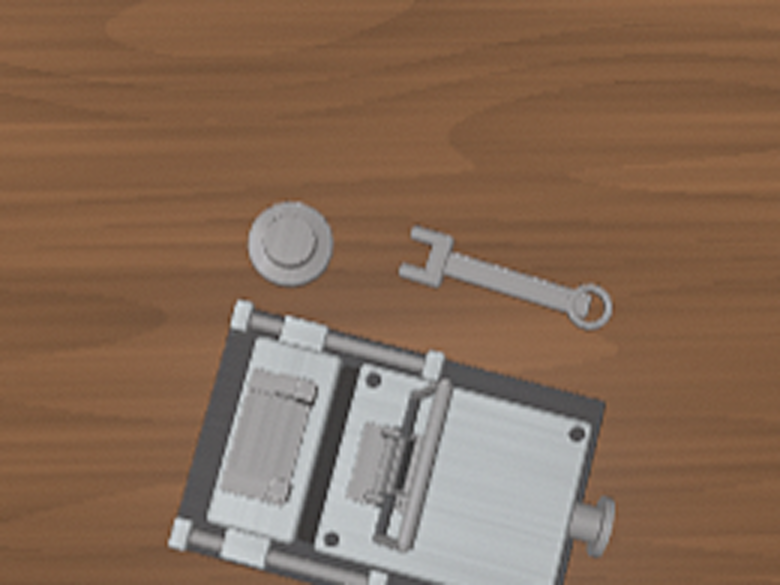

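The side view (crop, 2.6x, origin 150,100) shows the bail bar running from (437,157) to (551,232). The keeper hooks are at about (360,345) and (435,400), and the lever is nearly upright. In the top view (crop, 3x, origin 160,100) the bar runs from (445,382) to (405,548), the hook lips are at (303,390) and (280,490), and the keeper lies towards world +y.

```bash
cat >> h.py <<'E'
def tri(cs,uvs):
    A=np.zeros((3,3));b=np.zeros(3);R=[]
    for c,uv in zip(cs,uvs):
        o,d=ray(c,uv);M=np.eye(3)-np.outer(d,d);A+=M;b+=M@o;R.append((M,o))
    x=np.linalg.solve(A,b); return x,[round(float(np.linalg.norm(M@(x-o))),1) for M,o in R]
E
python3 - <<'E'
from h import *
s=cam("side");t=cam("top")
S=lambda u,v:(150+u/2.6-.3,100+v/2.6-.3); T=lambda u,v:(160+u/3-.3,100+v/3-.3)
F=dict(barA=(S(437,157),T(445,382)),barB=(S(551,232),T(405,548)),bailMid=(S(494,194),T(425,465)))
for k,(a,b) in F.items(): x,r=tri((s,t),(a,b)); print(k,x.round(1),r)
print("chamber z62 top:",[atz(t,T(*p),62).round(1).tolist() for p in((362,365),(592,425),(318,548))])
print("screws top:",[atz(t,T(*p),64).round(1).tolist() for p in((373,380),(577,434),(331,540))])
print("screws side:",[atz(s,S(*p),64).round(1).tolist() for p in((381,327),(504,222),(621,297),(500,414))])
print("lips z108 top:",[atz(t,T(*p),108.5).round(1).tolist() for p in((315,390),(291,390),(291,490),(268,490))])
print("cover z62:",[atz(t,T(*p),62).round(1).tolist() for p in((258,338),(338,357),(296,543),(212,522))])
E
```

```text
barA [538.  -54.8 204. ] [0.8, 0.8]
barB [453.3 -31.9 201.2] [0.2, 0.2]
bailMid [495.1 -43.4 202.6] [0.8, 0.8]
chamber z62 top: [[565.9, -15.7, 62.0], [525.0, -161.8, 62.0], [450.7, 14.1, 62.0]]
screws top: [[555.9, -22.5, 64.0], [519.3, -151.5, 64.0], [455.6, 5.9, 64.0]]
screws side: [[554.8, -21.2, 64.0], [518.3, -149.9, 64.0], [418.3, -122.0, 64.0], [454.7, 7.5, 64.0]]
lips z108 top: [[545.5, 14.1, 108.5], [545.8, 28.5, 108.5], [486.2, 29.2, 108.5], [486.4, 42.9, 108.5]]
cover z62: [[584.4, 50.7, 62.0], [571.3, -0.4, 62.0], [454.1, 27.9, 62.0], [468.0, 80.5, 62.0]]
```

```bash
cat >> h.py <<'E'
a_=np.radians(74.3); EX=np.array([np.cos(a_),np.sin(a_),0]); EY=np.array([-np.sin(a_),np.cos(a_),0]); YC=-488.2
def W(x,y,z): return EX*x+EY*(YC+y)+np.array([0,0,z])   # x along EX absolute
def zoom(c,ctr,half,k,fn,pts):
    a=cv2.resize(c["color"][:,:,::-1],None,fx=k,fy=k,interpolation=cv2.INTER_CUBIC)
    for p,col in pts:
        u=((proj(c,p)[0]+.5)*k).round().astype(int); cv2.circle(a,tuple(int(v) for v in u),2,col,-1)
    u0,v0=[max(0,int((ctr[i]-half[i])*k)) for i in(0,1)]
    cv2.imwrite("pics/"+fn,a[v0:v0+int(2*half[1]*k),u0:u0+int(2*half[0]*k)]); return u0/k,v0/k
E
python3 - <<'E'
from h import *
R=(0,0,255);G=(0,255,0);B=(255,0,0)
ps=[(W(100,y,90),R) for y in(-20,0,20)]
sx=171
for y in(-37,-25,25,37): ps+=[(W(sx+7.5,y,108.5),G),(W(sx-4.5,y,108.5),B),(W(sx+24.5,y,84.5),R)]
ps+=[(W(sx+dx,0,67),B) for dx in (-20,0,20)]
im=[]
for n in("side","top"):
    c=cam(n); m=proj(c,W(140,0,85))[0]
    print(n,zoom(c,m,(50,37) if n=="top" else (48,45),7.5 if n=="top" else 6.5,n+"1.png",ps))
a=cv2.imread("pics/side1.png");b=cv2.imread("pics/top1.png");print(a.shape,b.shape)
E
```

```text
side (267.0769230769231, 192.6153846153846)
top (221.33333333333334, 214.13333333333333)
(585, 624, 3) (555, 750, 3)
```

View pics/side1.png

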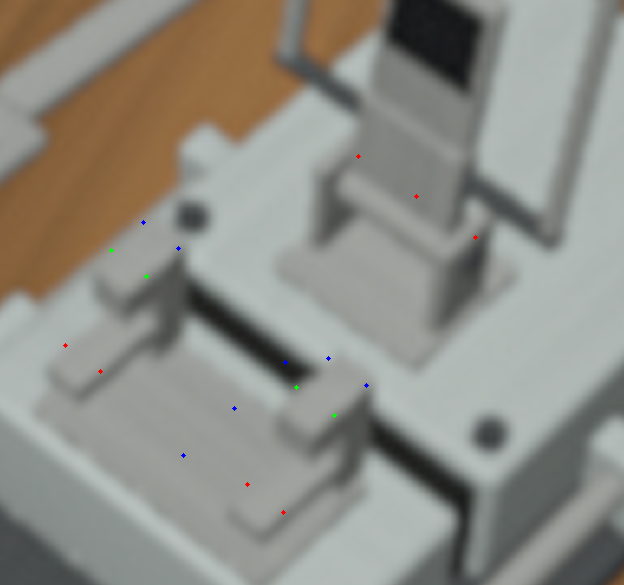

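View pics/top1.png

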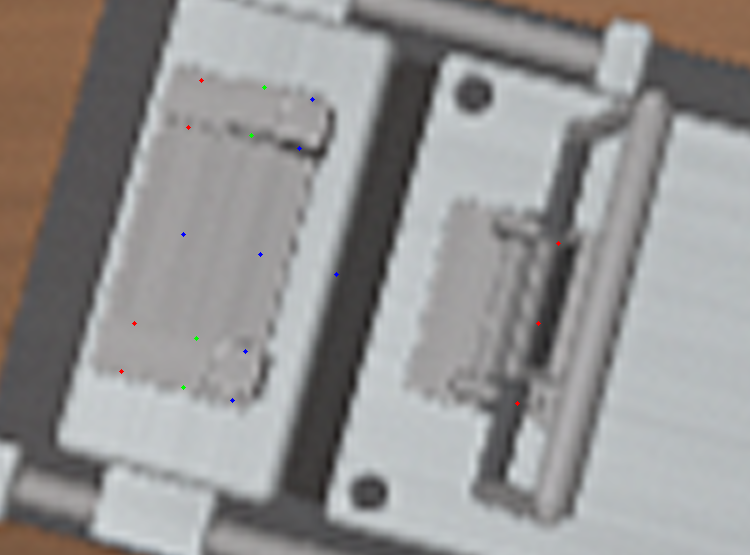

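```bash
cat > wf.py <<'E'
from h import *
def wire(c,a,k,sx,sz,px,col):
    def L(P): 
        u=((proj(c,P)+.5)*k*8).round().astype(np.int32); cv2.polylines(a,[u.reshape(-1,1,2)],True,col,1,cv2.LINE_AA,3)
    for y in(-31,31):
        for x0,x1,z in((sx-4.5,sx+7.5,sz+19.5),(sx-4.5,sx+24.5,sz-4.5)):
            L([W(x0,y-6,z),W(x1,y-6,z),W(x1,y+6,z),W(x0,y+6,z)])
    L([W(px,-20,90),W(px,20,90)])
    L([W(px-120,-62,62),W(px-120,62,62)])
def pic(sx,sz,px,fn):
    o=[]
    for n,k in(("side",8),("top",8)):
        c=cam(n); a=cv2.resize(c["color"][:,:,::-1],None,fx=k,fy=k,interpolation=cv2.INTER_CUBIC)
        a=cv2.convertScaleAbs(a,alpha=1.5,beta=-90)
        wire(c,a,k,sx,sz,px,(0,0,255))
        m=proj(c,W((sx*.65+px*.35),0,85))[0]*k; u,v=int(m[0]-200),int(m[1]-290); o.append(a[v:v+580,u:u+400])
    cv2.imwrite("pics/"+fn,np.hstack(o))
E
python3 -c "
from wf import *
pic(178.5,84,107,'wf1.png')"
```

```text
(no output)
```

View pics/wf1.png

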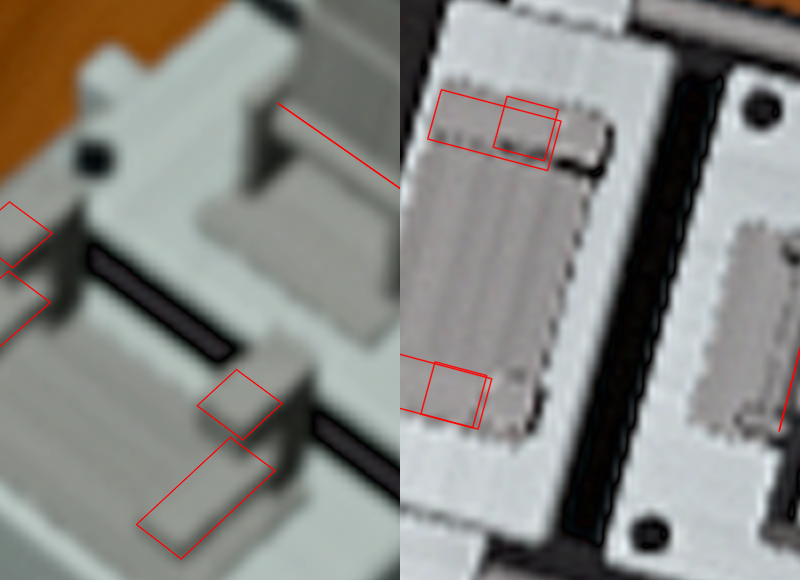

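Side overlay fits: keeper seat at about ex 178.5, z 84, and the pin at about ex 107. I'll turn the tool to match and move above the bar.

```bash
python3 -m pendant '0 0 0 -0.187; -0.028 -0.030 0 0; -0.028 -0.030 0 0; -0.028 -0.030 0 0; -0.028 -0.030 0 0; -0.028 -0.030 0 0; -0.028 -0.030 0 0; -0.028 -0.030 0 0' 0.6; python3 -m pendant '-0.028 -0.030 0 0; -0.028 -0.030 0 0; -0.028 -0.030 0 0; -0.028 -0.030 0 0; -0.028 -0.030 0 0; -0.028 -0.030 0 0; -0.028 -0.032 0 0; 0 0 0 0'
cat >> h.py <<'E'
def st():
    s=ctrl.sense(); p=s["eef_pos"]; print("t%.2f"%s["time_s"],"ex %.1f ey %.1f z %.1f"%(p@EX,p@EY-YC,p[2]),"F ex %.1f ey %.1f z %.1f"%(s["force"]@EX,s["force"]@EY,s["force"][2]),"w %.3f gf %.1f"%(s["grip_width"],s["grip_force"]),s["ee_rot"].round(3)); return p
E
python3 -c "
from h import *
st()
for n in ('side','top'):
    cam(n); print([(lambda p:(round(p@EX,1),round(p@EY-YC,1),round(p[2],1),round(b['p'],2)))(np.array(b['at'])) for b in models.boxes_of(n,'bail_bar')])"
```

```text
time_s: 2.5
eef_pos: [365.9, 213.8, 231.5]
ee_rot: [0.0, 0.136, 0.991, 0.0]
force: [0.5, 0.6, -0.0]
grip_width: 0.601
grip_force: 0.0
time_s: 3.5
eef_pos: [497.4, -44.1, 230.9]
ee_rot: [-0.0, 0.138, 0.99, -0.0]
force: [0.5, 1.3, -0.1]
grip_width: 0.601
grip_force: 0.0
t3.50 ex 92.1 ey -2.6 z 230.9 F ex 1.4 ey -0.2 z -0.1 w 0.601 gf 0.0 [-0.     0.138  0.99  -0.   ]
[(np.float64(94.7), np.float64(21.6), np.float64(192.8), 0.63)]
[(np.float64(98.2), np.float64(44.0), np.float64(192.9), 0.47)]
```

```bash
python3 -m pendant '0.002 0 0.008 0; 0 0 0.008 0; 0 0 0.008 0; 0 0 0.008 0; 0 0 0.008 0; 0 0 0 0' ; python3 -m pendant '0 0 0 0; 0 0 0 0; 0 0 0 0;0 0 0 0' 0 25; python3 -c "
from h import *
st()
for n,k in (('side',3),('top',3)):
    c=cam(n); m=proj(c,W(92,0,200))[0]; zoom(c,m,(65,95),3,n+'2.png',[])
a=[cv2.imread(f'pics/{n}2.png') for n in('side','top')]; h=min(x.shape[0] for x in a); cv2.imwrite('pics/g2.png',np.hstack([x[:h] for x in a]))"
```

```text
time_s: 4.45
eef_pos: [494.6, -41.4, 190.6]
ee_rot: [-0.001, 0.137, 0.991, 0.0]
force: [-0.1, 0.6, -0.4]
grip_width: 0.601
grip_force: 0.0
time_s: 4.95
eef_pos: [495.0, -41.5, 191.6]
ee_rot: [0.0, 0.136, 0.991, -0.0]
force: [0.1, -0.2, 1.6]
grip_width: 0.091
grip_force: 24.4
t4.95 ex 94.0 ey 0.5 z 191.6 F ex -0.2 ey -0.2 z 1.6 w 0.091 gf 24.4 [ 0.     0.136  0.991 -0.   ]
```

View pics/g2.png

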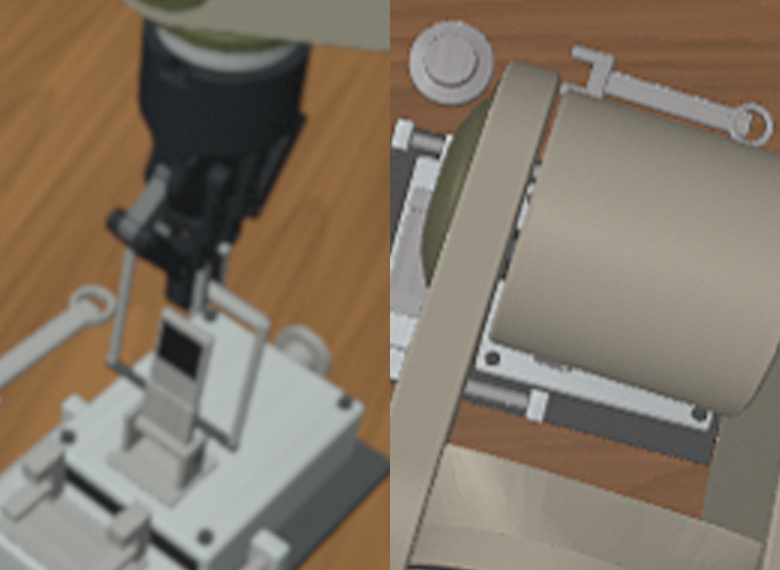

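Gripped: width is about 8 mm, against a 9 mm bar. I'll swing it over.

```bash
python3 -m pendant '0 0.0095 0 0; 0 0.0095 0.0005 0; 0 0.009 0.0015 0; 0 0.0087 0.002 0; 0 0.0085 0.003 0; 0 0.0082 0.004 0; 0 0 0 0'; python3 -c "from h import *;st()"
```

```text
time_s: 5.92
eef_pos: [509.5, 10.5, 180.1]
ee_rot: [0.0, 0.136, 0.991, 0.0]
force: [1.8, -1.6, 2.5]
grip_width: 0.095
grip_force: 24.8
t5.92 ex 148.0 ey 0.6 z 180.1 F ex -1.0 ey -2.2 z 2.5 w 0.095 gf 24.8 [0.    0.136 0.991 0.   ]
```

```bash
python3 -m pendant '0 0.0074 0.0045 0; 0 0.007 0.0055 0; 0 0.0065 0.006 0; 0 0.006 0.007 0; 0 0.0053 0.0073 0; 0 0.0045 0.008 0; 0 0.0037 0.0083 0; 0 0.0028 0.0085 0; 0 0 0 0'; python3 -c "
from h import *
st()
c=cam('side'); m=proj(c,W(150,0,110))[0]; zoom(c,m,(65,48),6,'s3.png',[])"
```

```text
time_s: 7.05
eef_pos: [521.0, 51.8, 124.5]
ee_rot: [-0.0, 0.136, 0.991, 0.0]
force: [2.2, 1.2, 0.9]
grip_width: 0.091
grip_force: 25.6
t7.05 ex 190.9 ey 0.6 z 124.5 F ex 1.7 ey -1.8 z 0.9 w 0.091 gf 25.6 [-0.     0.136  0.991  0.   ]
```

View pics/s3.png

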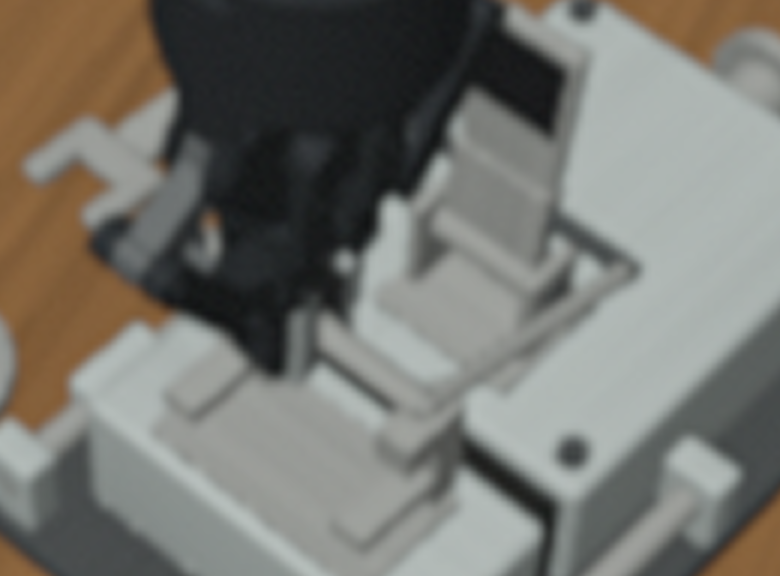

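Bar is held at about ex 191, above and outboard of the lips; in the picture its near part runs (320,325)–(420,395). I'll get its height from the ray.

```bash
python3 -c "
from h import *
c=cam('side'); m=proj(c,W(150,0,110))[0]; u0=int((m[0]-65)*6)/6;v0=int((m[1]-48)*6)/6
for u,v in((335,332),(370,357),(405,385)):
    o,d=ray(c,(u0+u/6-.5,v0+v/6-.5)); t=(190.9-o@EX)/(d@EX); p=o+t*d; print(p@EY-YC,p[2])
# lip outer top corners, shelf corners in ex at z (near hook)
for (u,v),z in(((380,445),103.5),((335,530),79.5),((365,545),79.5),((165,395),103.5),((190,418),103.5)):
    o,d=ray(c,(u0+u/6-.5,v0+v/6-.5)); t=(z-o[2])/d[2]; p=o+t*d; print('hook',p@EX,p@EY-YC)
"
```

```text
13.39326944287501 144.08308672872374
25.274506085167786 144.36228364812234
37.07891072299452 143.42037138130524
hook 187.06746222969184 27.779906832385677
hook 202.9529227011097 27.033384689627667
hook 201.02479494412606 36.05393242575252
hook 214.2547671131138 -24.957228787163046
hook 215.13655724917385 -14.916312624059401
```

```bash
python3 -c "
from h import *
c=cam('side'); m=proj(c,W(150,0,110))[0]
R=(0,0,255);G=(0,255,0);B=(255,0,0)
ps=[(W(190.9,0.6,124.5),R)]+[(W(190.9,y,137),G) for y in(20,30,40)]+[(W(190.9,y,143),B) for y in(20,30,40)]
zoom(c,m,(45,48),8,'s4.png',ps); st()
t=cam('top'); m=proj(t,W(185,0,110))[0]
ps=[(W(190.9,y,140),R) for y in(-40,-20,20,40)]
zoom(t,m,(45,48),8,'t4.png',ps)
a=np.hstack([cv2.imread('pics/s4.png')[:720],cv2.imread('pics/t4.png')[:720]]);print(a.shape);cv2.imwrite('pics/st4.png',cv2.resize(a,(800,int(800*a.shape[0]/a.shape[1])))[:600])"
```

```text
t7.20 ex 190.7 ey 0.6 z 125.1 F ex 3.5 ey -3.4 z 2.0 w 0.089 gf 25.6 [0.    0.137 0.991 0.   ]
(720, 1440, 3)
```

View pics/st4.png

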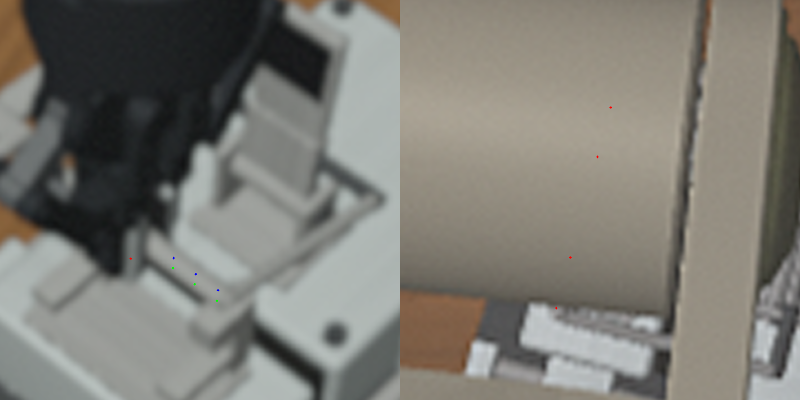

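```bash
python3 -m pendant '0 0.0013 0.005 0; 0 0.0013 0.005 0; 0 0.0013 0.005 0; 0 0.0013 0.005 0; 0 0.0013 0.005 0; 0 0 0 0'; python3 -c "from h import *;st()"; python3 -m pendant '0 0 0.002 0; 0 0 0.002 0; 0 0 0.002 0; 0 0 0 0';python3 -c "from h import *;st()"
```

```text
time_s: 8.0
eef_pos: [522.4, 56.8, 99.5]
ee_rot: [-0.001, 0.136, 0.991, -0.001]
force: [1.3, -6.2, 0.9]
grip_width: 0.094
grip_force: 25.6
t8.00 ex 196.0 ey 0.6 z 99.5 F ex -5.6 ey -2.9 z 0.9 w 0.094 gf 25.6 [-0.001  0.136  0.991 -0.001]
time_s: 8.5
eef_pos: [522.4, 56.7, 93.7]
ee_rot: [-0.0, 0.136, 0.991, -0.001]
force: [0.8, -6.7, 0.3]
grip_width: 0.095
grip_force: 25.4
t8.50 ex 195.9 ey 0.6 z 93.7 F ex -6.2 ey -2.6 z 0.3 w 0.095 gf 25.4 [-0.     0.136  0.991 -0.001]
```

```bash
python3 -m pendant '0 0.0005 0.002 0; 0 0.0002 0.002 0; 0 0 0.002 0; 0 0 0.002 0; 0 0 0 0';python3 -c "from h import *;st()"; python3 -m pendant '0 0 0.002 0; 0 0 0.002 0; 0 0 0 0';python3 -c "from h import *;st()"; python3 -m pendant '0 0 0.0015 0; 0 0 0.0015 0; 0 0 0 0';python3 -c "from h import *;st()"
```

```text
time_s: 9.12
eef_pos: [522.6, 57.4, 85.7]
ee_rot: [-0.0, 0.136, 0.991, -0.001]
force: [0.6, -7.5, 1.8]
grip_width: 0.093
grip_force: 25.2
t9.12 ex 196.7 ey 0.6 z 85.7 F ex -7.0 ey -2.6 z 1.8 w 0.093 gf 25.2 [-0.     0.136  0.991 -0.001]
time_s: 9.5
eef_pos: [522.6, 57.4, 81.8]
ee_rot: [-0.0, 0.136, 0.991, -0.001]
force: [0.7, -7.0, 1.0]
grip_width: 0.095
grip_force: 25.2
t9.50 ex 196.7 ey 0.6 z 81.8 F ex -6.6 ey -2.6 z 1.0 w 0.095 gf 25.2 [-0.     0.136  0.991 -0.001]
time_s: 9.88
eef_pos: [522.7, 57.5, 78.9]
ee_rot: [-0.0, 0.136, 0.991, -0.001]
force: [0.9, -6.9, 1.5]
grip_width: 0.095
grip_force: 25.2
t9.88 ex 196.8 ey 0.6 z 78.9 F ex -6.4 ey -2.7 z 1.5 w 0.095 gf 25.2 [-0.     0.136  0.991 -0.001]
```

```bash
python3 -m pendant '0 0 0.001 0; 0 0 0.001 0; 0 0 0.001 0; 0 0 0 0';python3 -c "from h import *;st()"; python3 -m pendant '0 0 0.001 0; 0 0 0.001 0; 0 0 0 0';python3 -c "from h import *;st()"; python3 -m pendant '0 0 0.001 0; 0 0 0.001 0; 0 0 0 0';python3 -c "from h import *;st()"
```

```text
time_s: 10.38
eef_pos: [522.7, 57.5, 75.9]
ee_rot: [-0.0, 0.136, 0.991, -0.001]
force: [-0.1, -7.5, 2.7]
grip_width: 0.09
grip_force: 25.1
t10.38 ex 196.8 ey 0.6 z 75.9 F ex -7.2 ey -2.0 z 2.7 w 0.090 gf 25.1 [-0.     0.136  0.991 -0.001]
time_s: 10.75
eef_pos: [522.7, 57.5, 74.0]
ee_rot: [-0.0, 0.136, 0.991, -0.001]
force: [0.0, -6.7, 2.4]
grip_width: 0.093
grip_force: 25.2
t10.75 ex 196.8 ey 0.6 z 74.0 F ex -6.5 ey -1.8 z 2.4 w 0.093 gf 25.2 [-0.     0.136  0.991 -0.001]
time_s: 11.12
eef_pos: [522.8, 57.5, 73.2]
ee_rot: [0.0, 0.136, 0.991, -0.001]
force: [-4.7, -7.3, 15.7]
grip_width: 0.092
grip_force: 26.4
t11.12 ex 196.9 ey 0.4 z 73.2 F ex -8.3 ey 2.6 z 15.7 w 0.092 gf 26.4 [ 0.     0.136  0.991 -0.001]
```

Contact on the shelves at TCP z of about 73.4, as expected. I'll back off 1.2 mm and slide in.

```bash
python3 -m pendant '0 0 -0.0012 0; 0 0 0 0';python3 -c "from h import *;st()"; python3 -m pendant '0 -0.0015 0 0; 0 -0.0015 0 0; 0 -0.0015 0 0; 0 -0.0015 0 0; 0 0 0 0';python3 -c "from h import *;st()"; python3 -m pendant '0 -0.0015 0 0; 0 -0.0015 0 0; 0 -0.0015 0 0; 0 0 0 0';python3 -c "from h import *;st()"
```

```text
time_s: 11.38
eef_pos: [522.7, 57.6, 73.5]
ee_rot: [-0.0, 0.136, 0.991, -0.001]
force: [0.2, -5.7, 6.0]
grip_width: 0.093
grip_force: 25.5
t11.38 ex 196.9 ey 0.6 z 73.5 F ex -5.4 ey -1.8 z 6.0 w 0.093 gf 25.5 [-0.     0.136  0.991 -0.001]
time_s: 12.0
eef_pos: [521.7, 53.9, 73.5]
ee_rot: [0.001, 0.137, 0.991, 0.001]
force: [4.8, 7.6, 3.9]
grip_width: 0.093
grip_force: 25.4
t12.00 ex 193.1 ey 0.6 z 73.5 F ex 8.7 ey -2.5 z 3.9 w 0.093 gf 25.4 [0.001 0.137 0.991 0.001]
time_s: 12.5
eef_pos: [520.5, 49.6, 73.5]
ee_rot: [0.001, 0.137, 0.991, 0.001]
force: [4.4, 8.3, 3.2]
grip_width: 0.087
grip_force: 25.4
t12.50 ex 188.6 ey 0.6 z 73.5 F ex 9.1 ey -2.0 z 3.2 w 0.087 gf 25.4 [0.001 0.137 0.991 0.001]
```

```bash
python3 -m pendant '0 -0.0015 -0.0001 0; 0 -0.0015 0 0; 0 -0.0015 0 0; 0 0 0 0';python3 -c "from h import *;st()"; python3 -m pendant '0 -0.001 0 0; 0 -0.001 0 0; 0 0 0 0';python3 -c "from h import *;st()";  python3 -m pendant '0 -0.001 0 0; 0 -0.001 0 0;0 0 0 0';python3 -c "from h import *;st()"
```

```text
time_s: 13.0
eef_pos: [519.2, 45.3, 73.5]
ee_rot: [0.0, 0.137, 0.991, 0.001]
force: [5.9, 8.6, 2.2]
grip_width: 0.088
grip_force: 25.3
t13.00 ex 184.1 ey 0.6 z 73.5 F ex 9.8 ey -3.4 z 2.2 w 0.088 gf 25.3 [0.    0.137 0.991 0.001]
time_s: 13.38
eef_pos: [518.7, 43.6, 73.5]
ee_rot: [0.001, 0.137, 0.991, 0.001]
force: [5.7, 9.9, 1.5]
grip_width: 0.094
grip_force: 25.3
t13.38 ex 182.3 ey 0.6 z 73.5 F ex 11.0 ey -2.9 z 1.5 w 0.094 gf 25.3 [0.001 0.137 0.991 0.001]
time_s: 13.75
eef_pos: [518.2, 41.8, 73.5]
ee_rot: [0.001, 0.137, 0.991, 0.002]
force: [5.5, 11.0, 1.9]
grip_width: 0.09
grip_force: 25.3
t13.75 ex 180.5 ey 0.6 z 73.5 F ex 12.1 ey -2.4 z 1.9 w 0.090 gf 25.3 [0.001 0.137 0.991 0.002]
```

```bash
python3 -m pendant '0 -0.0008 0 0; 0 0 0 0';python3 -c "from h import *;st()"; python3 -m pendant '0 -0.0008 0 0; 0 0 0 0';python3 -c "from h import *;st()";  python3 -m pendant '0 -0.0007 0 0; 0 0 0 0';python3 -c "
from h import *
st()
c=cam('side'); m=proj(c,W(150,0,105))[0]; zoom(c,m,(60,45),6.5,'s5.png',[])"
```

```text
time_s: 14.0
eef_pos: [518.0, 41.2, 73.5]
ee_rot: [0.001, 0.137, 0.991, 0.002]
force: [5.1, 11.7, 2.6]
grip_width: 0.095
grip_force: 25.3
t14.00 ex 179.8 ey 0.6 z 73.5 F ex 12.7 ey -1.8 z 2.6 w 0.095 gf 25.3 [0.001 0.137 0.991 0.002]
time_s: 14.25
eef_pos: [517.8, 40.6, 73.5]
ee_rot: [0.001, 0.137, 0.991, 0.002]
force: [6.3, 12.6, 2.1]
grip_width: 0.093
grip_force: 25.4
t14.25 ex 179.2 ey 0.7 z 73.5 F ex 13.8 ey -2.7 z 2.1 w 0.093 gf 25.4 [0.001 0.137 0.991 0.002]
time_s: 14.5
eef_pos: [517.8, 40.2, 73.5]
ee_rot: [0.001, 0.137, 0.991, 0.002]
force: [6.2, 15.6, 1.5]
grip_width: 0.092
grip_force: 25.4
t14.50 ex 178.8 ey 0.6 z 73.5 F ex 16.7 ey -1.8 z 1.5 w 0.092 gf 25.4 [0.001 0.137 0.991 0.002]
```

View pics/s5.png

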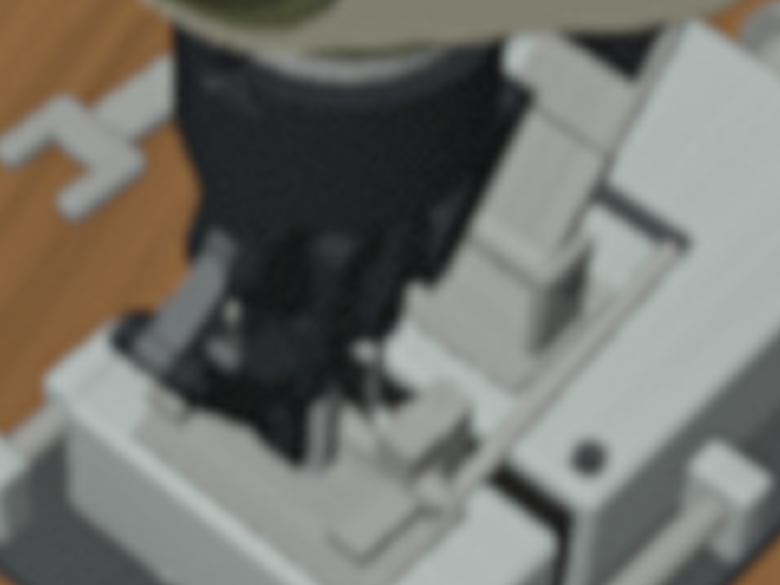

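Bar is under the lips (near hook at (430,420)) and the force step shows it is home against the posts. The lever is leaning at about 0.65. I'll ease off, open and lift.

```bash
python3 -m pendant '0 0.0012 0 0; 0 0 0 0; 0 0 0 0'; python3 -m pendant '0 0 0 0; 0 0 0 0; 0 0 0 0; 0 0 -0.01 0; 0 0 -0.02 0; 0 0 -0.03 0; 0 0 -0.03 0; 0 0 -0.03 0; 0 0 0 0' 0.35; python3 -c "
from h import *
st()
c=cam('side'); save(c,'s6f.png'); m=proj(c,W(145,0,105))[0]; zoom(c,m,(60,45),6.5,'s6.png',[])
for n in ('side','top'):
  cam(n)
  for q in('bail_bar','lever_pad'): print(n,q,[(lambda p:(round(p@EX,1),round(p@EY-YC,1),round(p[2],1),round(b['p'],2)))(np.array(b['at'])) for b in models.boxes_of(n,q)])"
```

```text
time_s: 14.92
eef_pos: [517.8, 40.3, 73.5]
ee_rot: [0.0, 0.137, 0.991, 0.001]
force: [3.5, 7.4, 2.5]
grip_width: 0.085
grip_force: 25.4
time_s: 16.05
eef_pos: [518.3, 38.9, 196.1]
ee_rot: [0.002, 0.136, 0.991, -0.0]
force: [-0.1, -0.4, -0.1]
grip_width: 0.35
grip_force: 0.0
t16.05 ex 177.8 ey -0.3 z 196.1 F ex -0.4 ey -0.0 z -0.1 w 0.350 gf 0.0 [ 0.002  0.136  0.991 -0.   ]
side bail_bar [(np.float64(161.9), np.float64(17.1), np.float64(94.3), 0.71)]
side lever_pad [(np.float64(92.1), np.float64(9.8), np.float64(111.1), 0.96)]
top bail_bar [(np.float64(150.0), np.float64(43.6), np.float64(99.0), 0.57), (np.float64(184.7), np.float64(61.7), np.float64(62.9), 0.55)]
top lever_pad [(np.float64(69.7), np.float64(5.7), np.float64(139.6), 0.68)]
```

View pics/s6.png

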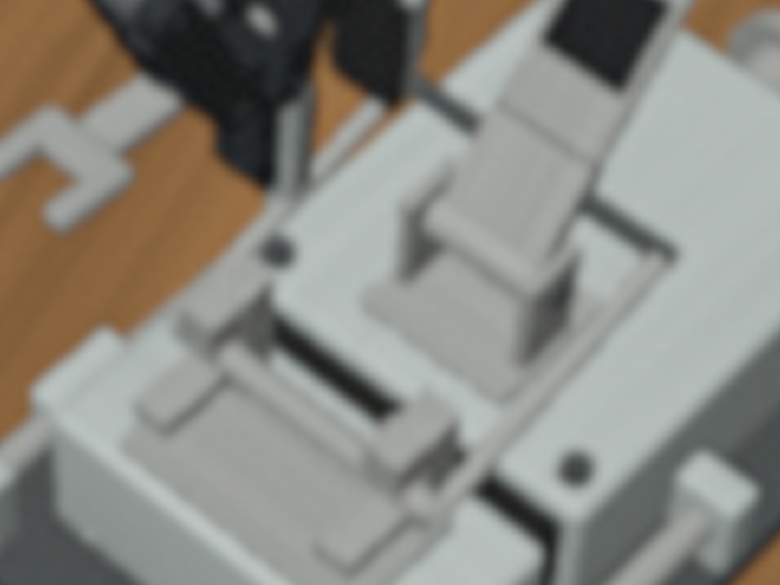

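Bar sits under both lips, visible at (230,360)–(360,440). Next I'll shut the fingers and move to the pad.

```bash
python3 -m pendant '0 -0.02 0 0; 0 -0.02 0 0; 0 -0.02 0.008 0; 0 -0.02 0.012 0; 0 -0.008 0.014 0; 0 0 0 0' 0; python3 -c "from h import *;st()"; python3 -m pendant '0 -0.004 0.004 0; 0 -0.004 0.004 0; 0 -0.004 0.003 0; 0 0 0 0';python3 -c "from h import *;st()"
```

```text
time_s: 17.15
eef_pos: [493.1, -45.5, 158.4]
ee_rot: [-0.001, 0.137, 0.991, 0.0]
force: [0.4, -0.5, 0.2]
grip_width: 0.004
grip_force: 0.0
t17.15 ex 89.6 ey 1.2 z 158.4 F ex -0.4 ey -0.5 z 0.2 w 0.004 gf 0.0 [-0.001  0.137  0.991  0.   ]
time_s: 17.65
eef_pos: [490.3, -57.4, 148.4]
ee_rot: [-0.0, 0.137, 0.991, 0.0]
force: [0.2, 0.2, -1.0]
grip_width: -0.003
grip_force: 0.0
t17.65 ex 77.5 ey 0.6 z 148.4 F ex 0.3 ey -0.2 z -1.0 w -0.003 gf 0.0 [-0.     0.137  0.991  0.   ]
```

Continue in the pressing direction, checking force.

```bash
python3 -m pendant '0 -0.003 0.002 0; 0 -0.003 0.002 0; 0 0 0 0';python3 -c "from h import *;st()"; python3 -m pendant '0 -0.003 0.003 0; 0 -0.003 0.003 0; 0 -0.002 0.003 0; 0 0 0 0';python3 -c "from h import *;st()"; python3 -m pendant '0 -0.002 0.003 0; 0 -0.002 0.003 0; 0 -0.002 0.003 0; 0 0 0 0';python3 -c "from h import *;st()"
```

```text
time_s: 18.02
eef_pos: [488.8, -63.0, 144.5]
ee_rot: [0.0, 0.137, 0.991, 0.0]
force: [1.0, 0.7, 0.3]
grip_width: 0.004
grip_force: 0.5
t18.02 ex 71.6 ey 0.5 z 144.5 F ex 1.0 ey -0.7 z 0.3 w 0.004 gf 0.5 [0.    0.137 0.991 0.   ]
time_s: 18.52
eef_pos: [486.9, -71.1, 136.1]
ee_rot: [0.001, 0.137, 0.991, -0.0]
force: [-1.5, 1.2, 6.9]
grip_width: 0.003
grip_force: 2.9
t18.52 ex 63.3 ey 0.3 z 136.1 F ex 0.8 ey 1.8 z 6.9 w 0.003 gf 2.9 [ 0.001  0.137  0.991 -0.   ]
time_s: 19.02
eef_pos: [485.4, -77.1, 127.5]
ee_rot: [0.001, 0.136, 0.991, -0.001]
force: [-1.3, -0.9, 9.1]
grip_width: -0.001
grip_force: 3.8
t19.02 ex 57.1 ey 0.0 z 127.5 F ex -1.2 ey 1.0 z 9.1 w -0.001 gf 3.8 [ 0.001  0.136  0.991 -0.001]
```

```bash
python3 -m pendant '0 -0.0025 0.003 0; 0 -0.002 0.003 0; 0 -0.002 0.003 0; 0 -0.002 0.003 0; 0 0 0 0';python3 -c "from h import *;st()"; python3 -m pendant '0 -0.0015 0.003 0; 0 -0.0015 0.003 0; 0 -0.0015 0.003 0; 0 0 0 0';python3 -c "from h import *;st()"; python3 -m pendant '0 -0.001 0.002 0; 0 -0.001 0.002 0; 0 -0.001 0.002 0; 0 0 0 0';python3 -c "from h import *;st()"
```

```text
time_s: 19.65
eef_pos: [483.3, -84.1, 114.8]
ee_rot: [0.001, 0.137, 0.991, 0.001]
force: [3.3, 5.8, 5.1]
grip_width: -0.003
grip_force: 3.1
t19.65 ex 49.8 ey 0.2 z 114.8 F ex 6.5 ey -1.6 z 5.1 w -0.003 gf 3.1 [0.001 0.137 0.991 0.001]
time_s: 20.15
eef_pos: [481.8, -88.8, 105.6]
ee_rot: [0.0, 0.136, 0.991, 0.0]
force: [1.1, 3.3, 2.7]
grip_width: -0.003
grip_force: 1.7
t20.15 ex 44.9 ey 0.3 z 105.6 F ex 3.5 ey -0.1 z 2.7 w -0.003 gf 1.7 [0.    0.136 0.991 0.   ]
time_s: 20.65
eef_pos: [480.5, -92.1, 99.2]
ee_rot: [-0.0, 0.136, 0.991, -0.0]
force: [1.6, 0.7, 0.7]
grip_width: 0.003
grip_force: 0.6
t20.65 ex 41.3 ey 0.7 z 99.2 F ex 1.1 ey -1.4 z 0.7 w 0.003 gf 0.6 [-0.     0.136  0.991 -0.   ]
```

```bash
python3 -m pendant '0 -0.0007 0.0015 0; 0 -0.0007 0.0015 0; 0 -0.0007 0.0015 0; 0 0 0 0';python3 -c "from h import *;st()"; python3 -m pendant '0 -0.0005 0.001 0; 0 -0.0005 0.001 0; 0 0 0 0';python3 -c "from h import *;st()"; python3 -m pendant '0 0 0.001 0; 0 0 0.001 0; 0 0 0 0';python3 -c "
from h import *
st()
c=cam('side'); m=proj(c,W(115,0,100))[0]; zoom(c,m,(60,45),6.5,'s7.png',[])"
```

```text
time_s: 21.15
eef_pos: [479.9, -94.0, 94.7]
ee_rot: [-0.0, 0.136, 0.991, -0.0]
force: [-0.7, -0.1, 1.0]
grip_width: -0.002
grip_force: 0.0
t21.15 ex 39.3 ey 0.7 z 94.7 F ex -0.3 ey 0.7 z 1.0 w -0.002 gf 0.0 [-0.     0.136  0.991 -0.   ]
time_s: 21.52
eef_pos: [479.8, -95.0, 92.9]
ee_rot: [-0.0, 0.136, 0.991, -0.0]
force: [0.4, 0.2, -0.6]
grip_width: -0.002
grip_force: 0.0
t21.52 ex 38.4 ey 0.6 z 92.9 F ex 0.3 ey -0.3 z -0.6 w -0.002 gf 0.0 [-0.     0.136  0.991 -0.   ]
time_s: 21.9
eef_pos: [479.8, -94.9, 90.9]
ee_rot: [-0.0, 0.136, 0.991, -0.0]
force: [-0.1, -0.3, 0.3]
grip_width: 0.0
grip_force: 0.0
t21.90 ex 38.5 ey 0.6 z 90.9 F ex -0.3 ey 0.0 z 0.3 w 0.000 gf 0.0 [-0.     0.136  0.991 -0.   ]
```

View pics/s7.png

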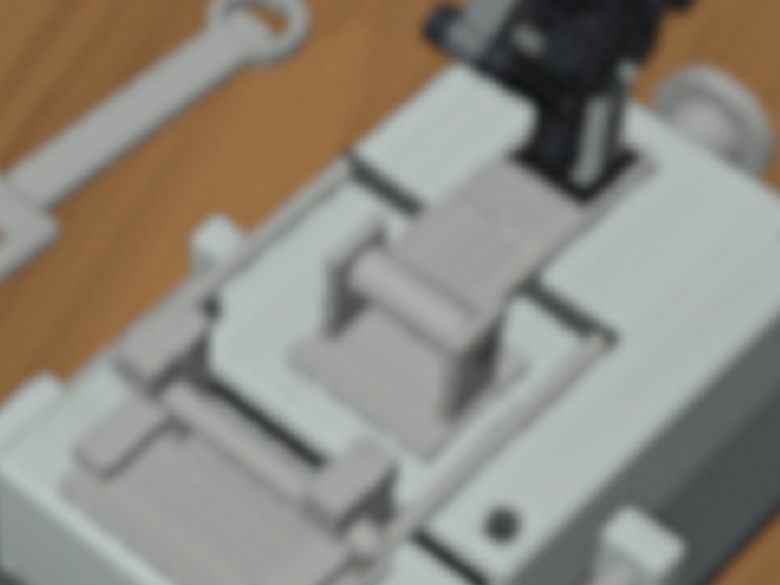

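Bar is still hooked in both hooks (about (180,395)–(320,490)) and the lever is almost flat. I'll press on to the stop in small steps.

```bash
python3 -m pendant '0 0 0.001 0; 0 0 0.001 0; 0 0 0 0';python3 -c "from h import *;st()"; python3 -m pendant '0 0 0.0008 0; 0 0 0 0';python3 -c "from h import *;st()"; python3 -m pendant '0 0 0.0007 0; 0 0 0 0';python3 -c "from h import *;st()"
```

```text
time_s: 22.32
eef_pos: [479.9, -94.8, 89.1]
ee_rot: [0.0, 0.136, 0.991, -0.0]
force: [-0.5, 0.0, 2.6]
grip_width: 0.0
grip_force: 1.0
t22.32 ex 38.6 ey 0.6 z 89.1 F ex -0.1 ey 0.5 z 2.6 w 0.000 gf 1.0 [ 0.     0.136  0.991 -0.   ]
time_s: 22.58
eef_pos: [480.0, -94.8, 88.8]
ee_rot: [0.0, 0.136, 0.991, -0.0]
force: [-3.5, 1.5, 8.3]
grip_width: -0.002
grip_force: 4.4
t22.57 ex 38.6 ey 0.5 z 88.8 F ex 0.5 ey 3.7 z 8.3 w -0.002 gf 4.4 [ 0.     0.136  0.991 -0.   ]
time_s: 22.82
eef_pos: [480.0, -94.8, 88.6]
ee_rot: [0.0, 0.136, 0.991, -0.0]
force: [-4.6, 1.1, 15.2]
grip_width: 0.004
grip_force: 7.3
t22.82 ex 38.6 ey 0.4 z 88.6 F ex -0.1 ey 4.7 z 15.2 w 0.004 gf 7.3 [ 0.     0.136  0.991 -0.   ]
```

```bash
python3 -m pendant '0 0 0.0002 0; 0 0 0 0; 0 0 0 0'; python3 -m pendant '0 0 -0.003 0; 0 0 -0.01 0; 0 0 -0.025 0; 0 0 -0.03 0; 0 0 -0.03 0; 0 -0.03 -0.03 0; 0 -0.04 -0.02 0; 0 -0.04 0 0; 0 -0.04 0 0; 0 0 0 0'; python3 -c "
from h import *
st()
c=cam('side'); m=proj(c,W(110,0,100))[0]; zoom(c,m,(60,45),6.5,'s8.png',[(W(107+dx,17,90+dz),(0,0,255)) for dx,dz in((-86,-5.2+3),)])
for n in('side','top'):
  cam(n)
  for q in('lever_pad','blank_flange','spanner','grease_jar','gauge_box'): print(n,q,[np.round(b['at']).tolist() for b in models.boxes_of(n,q)[:1]])"
```

```text
time_s: 23.2
eef_pos: [480.1, -94.8, 88.6]
ee_rot: [0.0, 0.136, 0.991, -0.0]
force: [-5.1, 1.2, 16.3]
grip_width: 0.005
grip_force: 8.2
time_s: 24.45
eef_pos: [438.6, -241.0, 235.4]
ee_rot: [-0.0, 0.138, 0.99, -0.0]
force: [-0.1, 1.1, 0.5]
grip_width: 0.002
grip_force: 0.0
t24.45 ex -113.4 ey 0.7 z 235.4 F ex 1.1 ey 0.4 z 0.5 w 0.002 gf 0.0 [-0.     0.138  0.99  -0.   ]
side lever_pad [[484.0, -47.0, 92.0]]
side blank_flange [[646.0, 41.0, 12.0]]
side spanner [[630.0, -108.0, 8.0]]
side grease_jar [[324.0, -81.0, 46.0]]
side gauge_box [[374.0, 84.0, 33.0]]
top lever_pad [[489.0, -47.0, 92.0]]
top blank_flange [[656.0, 32.0, 12.0]]
top spanner [[629.0, -112.0, 7.0]]
top grease_jar [[332.0, -97.0, 51.0]]
top gauge_box [[380.0, 71.0, 34.0]]
```

View pics/s8.png

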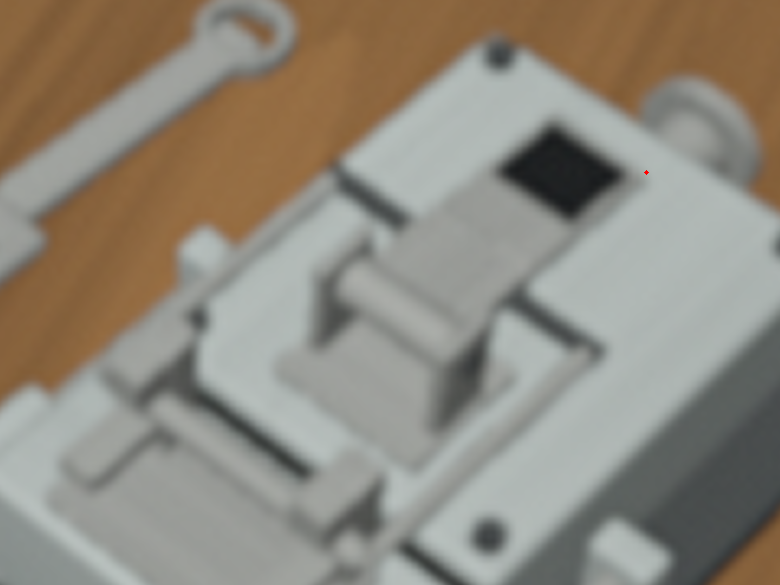

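The lever lies flat (grip at about (560,170)). The crossbar is under both lips and the cover gap has narrowed. The surrounding objects haven't moved, so I'm handing in.

```bash
python3 -c "
from rig import ctrl
print(ctrl.finish_job())"
```

```text
the job is handed in; nothing more can be done
None
```

I closed the latch and handed the job in at about 25 s: the crossbar is hooked under both keeper lips, the lever is pressed onto its stop at about 16 N (17 N was the highest push sideways on the keeper), the arm is clear, and the things around the chamber have not moved; no verdict was returned.

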